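Lift the pen and hold the lining jig's tray at the mark

ROBOT

A 6-joint arm with a two-finger parallel gripper is mounted at the origin on the work surface. World frame = base frame: x ahead of the robot, y to its left, z up, the work surface at z = 0. Lengths are in mm, angles in rad, forces in N, time in s.
With the tool pointing down it reaches from about 250 to 800 mm from the base axis. Payload 8.5 kg.
Tool frame: the origin (TCP) lies at the very end of the fingers, on their centre line; the grasp point (between the pads) lies 19 mm behind it; z points along the fingers, y is the line along which they close (so a half turn about z gives the same grasp; the last joint's range is limited). The gripper opens to 85 mm and grips with 20 to 120 N. Pads are 22 mm wide; open, the fingers measure 114 mm over their backs; the gripper's body (76 mm by 85 mm) begins 54 mm behind the grasp point. The pads swing forward as they close: fully open they stand 13 mm farther back than shut.
Start: joints at [-1.156, 0.238, -0.013, 1.319, 0, 1.571], TCP at [211.559, -480.439, 231.276] pointing down, gripper open.
Joint ranges: [-2.66, 2.66], [-1.03, 1.9], [-1.14, 1.46], [-1.82, 2.27], [-1.45, 1.34], [-3.14, 3.14]. Speed limits (rad/s): [2.22, 2.22, 2.79, 3.14, 3.14, 3.14].

INTERFACE

Orientations are given as a unit quaternion [w, x, y, z].
In Python, from plant import state, grab_frame, hand_in gives the robot as it stands.
- The arm moves only by the shell command python3 -m pendant 'ROWS' [FORCE]. ROWS is JSON, a list of rows, each a list of 5 numbers: the shift along the world's x, y, z in mm, then the turn about the world's z in degrees, then the opening, from 0 (shut) to 1 (fully open). In form: [[tx, ty, tz, yaw, jaw], ...]. A call has 1 to 5 rows; each row shifts and turns the commanded pose from where the row before left it; what a row does not reach is not made up. A row lasts 1/12 s, in which the tool goes at most 41.7 mm and 7.16 degrees, less where a joint would pass 70% of its speed; a pose out of reach is approached as far as the arm can. A call is refused whole if a number of a shift passes 41.7 or a number of a turn 7.16, either way. A call with a gripper value outside its range is refused whole. The fingers move at their own pace and stop on an object; FORCE is the grip in N (left out, the last holds). Time passes only in rows, so rows that do not move let the fingers close. It gives the time, the measured TCP pose, the force, the opening and the grip force at its end, in the units of the state.
- state(): the state, without advancing time (a new reading comes with each control period).
- grab_frame(name): name is "scene" or "top" or "wrist"; returns a dict with "img" (400x640x3 uint8, red, green, blue), "K" (3x3 intrinsics, pixels), "cam_to_world" (4x4, takes a point from camera to world coordinates); the wrist camera has in their place "hand_eye" (4x4, takes a point from camera to tool coordinates, whose origin is the TCP and whose axes are the flange's). Camera axes: x right, y up, looking along -z (the intrinsics and any distortion apply to the point x, -y, -z); pixel columns grow to the right and rows downward; lengths in mm; the calibration is good to about 2 mm. The wrist camera is an equidistant fisheye: a pixel r from the principal point sees the ray r / f radians off the axis. A picture is of the moment at which its call begins: read the wrist's pose just before it. There is no depth.
- hand_in(): hands the job in; it is judged then, once.
The state is a dict: "time": time; "q": joint angles; "dq": joint speeds; "joint_torque": joint torques, N m; "position": TCP position; "ee_rot": TCP orientation; "contact_force": force on the tool from outside, world axes, zero at the start; "moment": the same for the moment, N m; "gripper_width": finger opening in mm; "gripper_force": force on a finger pad.
Only numpy, scipy, OpenCV 4.12 (cv2) and the standard library are available. Lean on these libraries where they do the work, as an engineer would, in place of code of your own. Each camera call takes 0.05 s, during which the arm holds its last target. There are 200 camera calls.

TASK

The pen of the lining jig is down on the wing panel: press the lever with the red ball all the way down to lift the pen, and only then pull the spring-loaded tray, which has a black post to pull it by, towards you until the red pointer stands over the middle of the yellow mark on the scale. Keep holding the tray there and finish while still holding it, so that I can take the panel off; it springs back if let go. Leave the pen up and the other things on the bench where they are.

Things in the scene. Friction and masses are not known exactly. Their poses are not given: they have to be found in the camera images.
- jig: Lining jig, fixed to the bench: aluminium base plate (310 x 190 mm, x -210 to +100, top 12 mm high), blue bridge, grey head on it (top 112 mm high), yellow pen on the far side (top up to 150 mm). Origin on the bench under the middle of the bridge; x points to the far side from the robot's, y left, z up. The tray slides out along the jig's -x.
- lift_lever (a joint): Pen-lift lever, rad: 0 = red ball up, 0.5 rad above level (pen down on the panel); 1.0 = ball pressed down to the stop, 0.5 rad below level (pen fully up). It stays where it is left; about 2 to 3 N on the ball move it.
- lever_ball (a point): Centre of the red ball (18 mm dia) at the end of the lever, a 75 mm rod on the robot's side of the head sticking out to the jig's left (+y). Pivot at jig (-38, 50, 95) mm, axis along the jig's x: the ball goes from about 131 mm high down to 59 mm, staying 116 to 125 mm left of the jig's middle.
- tray: White spring-return tray (200 x 104 x 12 mm, top 26 mm high) with its post and red pointer; the wing panel is fixed on it. Axes as the jig's; its origin is above the jig's origin when home and moves along the jig's -x as it is pulled, up to an end stop at 110 mm. A spring always pulls it home: 2 N at home, rising 0.8 N per cm (8.5 N at 80 mm).
- grip_mid (a point): Point to grip at, on the axis of the black upright post at the front of the tray by which it is pulled: post 20 mm dia, 56 mm tall from the tray top; the point is 34 mm above its foot, 22 mm under its top, 60 mm above the bench. Moves with the tray.
- pointer (a point): Tip of the thin red pointer (5 mm wide) on the right (-y) edge of the tray, over the white scale rail; moves with the tray.
- mark (a point): Middle of the yellow mark, a clip 12 mm wide (along the jig's x) fixed on the scale rail, top 23 mm high, 45 to 80 mm further along the jig's -x than the pointer at home; its place changes from run to run. Same axes as the jig. The pointer is over the middle when both have the same jig x.
- jar_grey: Bystander, loose: round paint jar, grey with white cap, 40 dia x 48 tall mm. Origin: centre of its underside.
- jar_blue: Bystander, loose: round paint jar, blue with black cap, 38 dia x 46 tall mm. Origin: centre of its underside.
- dropper: Bystander, loose: upright dropper bottle with white cap, 30 dia x 82 tall mm. Origin: centre of its underside.
- tape: Bystander, loose: flat grey tape dispenser with orange-yellow roll, 78 x 58 x 21 tall mm. Origin: centre of its underside.
- nippers: Bystander, loose: side cutters with two red handles lying flat, 150 long, 68 wide, 14 tall mm. Origin: centre of its underside.
- parts_tray: Bystander, loose: small open grey tray, 90 x 70 x 25 tall mm. Origin: centre of its underside.

How it is judged (in metres and radians):
On the way, in this order (a step that is already met when the one before it is completed fails the run):
1. the lever is pressed down (pen up) while the tray is still home (value of joint lift_lever above 0.85 rad and x of tray in the frame of jig above -0.012 m), for 0.2 s.
2. the tray is pulled out until the pointer is over the mark (x of pointer in the frame of mark between -0.006 and 0.006 m and contact force between the fingers and tray above 1 N), for 0.2 s.
At the end, for the whole second after the job is handed in: The lever is down (over 0.85 rad), the pointer tip is within 6 mm of the middle of the mark along the slide and still, and the fingers are holding the tray (over 1 N on it or its post), through the last second (all of step 2 and value of joint lift_lever above 0.85 rad and linear speed of tray below 0.01 m/s); the arm keeps its last pose, push and grip.
It fails at once if the tray is pulled out (over 15 mm) with the pen still down (x of tray in the frame of jig below -0.015 m and value of joint lift_lever below 0.7 rad).
It fails at once if a bystander is moved more than 30 mm (distance of any of jar_grey, jar_blue, dropper, tape, nippers, parts_tray from where it was at the start of the episode above 0.03 m).
It also fails if it takes over 48 s, if anything falls off the work surface, if the arm or the gripper's body presses on something with over 40 N, if the wrist force passes 120 N, or if a joint passes its speed limit or range.

## Working session

There is one attempt and no reset: what is moved stays moved. The work goes in short steps, Python scripts to look and compute and a shell command to move; the robot and the scene stay as the last step left them, time stands still between calls to the robot, and variables do not carry over. Pictures are saved under pics/ and viewed, at most 10 in all, crops included, and the job is handed in when it is done.

```bash
mkdir -p pics; python3 - <<'E'
from plant import *
import cv2,numpy as np
for n in("scene","top"):
    f=grab_frame(n);cv2.imwrite(f"pics/{n}0.png",f["img"][:,:,::-1]);np.savez(f"{n}0.npz",K=f["K"],T=f["cam_to_world"],img=f["img"]);print(n,np.round(f["K"],1).tolist(),np.round(f["cam_to_world"],3).tolist(), [k for k in f])
s=state();print(s["time"],s["position"],s["ee_rot"],s["gripper_width"])
E
```

```text
scene [[508.0, 0.0, 318.8], [0.0, 508.0, 198.0], [0.0, 0.0, 1.0]] [[0.844, -0.341, 0.413, 1177.753], [0.536, 0.559, -0.633, -899.836], [-0.015, 0.756, 0.655, 1006.278], [0.0, 0.0, 0.0, 1.0]] ['img', 'K', 'cam_to_world']
top [[477.5, 0.0, 327.7], [0.0, 477.5, 200.7], [0.0, 0.0, 1.0]] [[0.022, 0.993, -0.114, 439.048], [-1.0, 0.021, -0.015, -28.728], [-0.013, 0.114, 0.993, 1601.632], [0.0, 0.0, 0.0, 1.0]] ['img', 'K', 'cam_to_world']
0.1 [ 211.44148496 -480.12575878  230.75189037] [-6.25877939e-04  9.78568939e-01  2.05918499e-01 -1.04460682e-04] 85.3297055715102
```

View pics/top0.png

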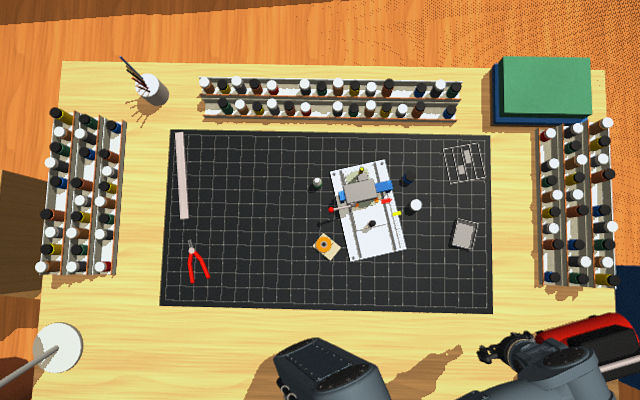

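View pics/scene0.png

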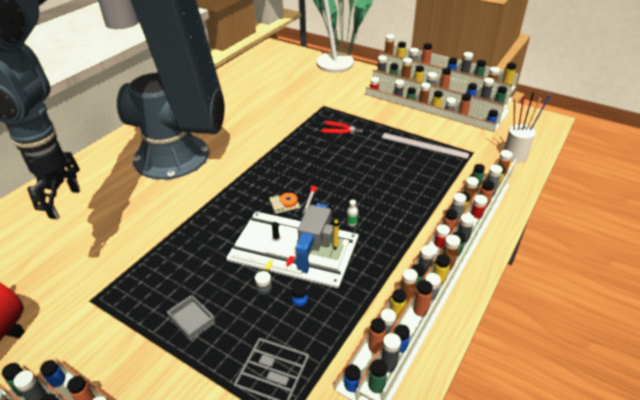

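Enlarge both around the jig.

```bash
python3 - <<'E'
import cv2,numpy as np
a=np.load("top0.npz")["img"][145:275,305:435,::-1];b=np.load("scene0.npz")["img"][175:315,220:370,::-1]
o=np.zeros((560,800,3),np.uint8)
cv2.imwrite("pics/topc.png",cv2.resize(a,None,fx=4.5,fy=4.5,interpolation=cv2.INTER_CUBIC));cv2.imwrite("pics/scc.png",cv2.resize(b,None,fx=4,fy=4,interpolation=cv2.INTER_CUBIC))
E
```

```text
(no output)
```

View pics/topc.png

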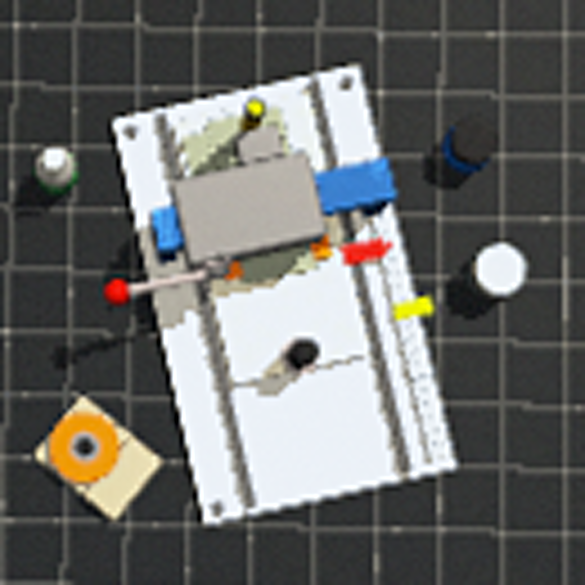

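View pics/scc.png

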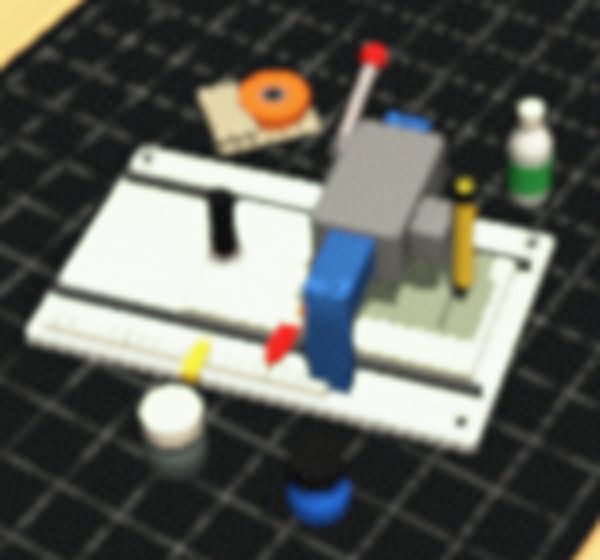

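The top crop shows the plate corners at (113,118), (360,65), (457,466) and (203,525). It also shows the ball at (117,291), the post top at (302,352), the pointer at (368,251) with its tip near (390,247), and the mark at (413,308). The scene crop shows the same layout, with the post clear of its neighbours.

```bash
cat >h.py <<'E'
import numpy as np
def ray(K,T,u,v):
    d=T[:3,:3]@np.array([(u-K[0,2])/K[0,0],-(v-K[1,2])/K[1,1],-1]);return T[:3,3],d
def atz(K,T,u,v,z):
    o,d=ray(K,T,u,v);return o+d*(z-o[2])/d[2]
E
python3 - <<'E'
from h import *
def mk(n,x0,y0,s):
    a=np.load(n+"0.npz");K,T=a["K"],a["T"]
    return lambda u,v,z:atz(K,T,x0+(u+.5)/s-.5,y0+(v+.5)/s-.5,z)
t=mk("top",305,145,4.5);s=mk("scene",220,175,4)
J=np.array([[100,95],[100,-95],[-210,-95],[-210,95]],float)
def fit(W):
    a=J-J.mean(0);b=W-W.mean(0);th=np.arctan2((a[:,0]*b[:,1]-a[:,1]*b[:,0]).sum(),(a*b).sum())
    R=np.array([[np.cos(th),-np.sin(th)],[np.sin(th),np.cos(th)]]);o=W.mean(0)-R@J.mean(0)
    print("org",o.round(1),"yaw",np.degrees(th).round(2),"res",(W-(J@R.T+o)).round(1).tolist());return R,o
for nm,c,f,P in(("top",[(113,118),(360,65),(457,466),(203,525)],t,dict(ball=(117,291,131),post=(302,352,82),ptr=(388,247,26),mark=(413,308,23),blue=(470,142,46),grey=(500,270,48),drop=(55,160,82),tape=(98,458,12))),
 ("scene",[(555,238),(470,450),(28,340),(142,147)],s,dict(ball=(374,55,131),post=(221,193,82),ptr=(270,362,26),mark=(196,360,23),blue=(318,455,46),grey=(172,415,48)))):
    R,o=fit(np.array([f(*p,12)[:2] for p in c]))
    for k,p in P.items():
        w=f(*p);print(nm,k,w.round(1),"jig",(R.T@(w[:2]-o)).round(1))
E
```

```text
org [ 648.2 -124.5] yaw 13.76 res [[-0.1, -0.2], [-1.2, -0.3], [1.7, -0.4], [-0.3, 0.9]]
top ball [580.9 -15.5 131. ] jig [-39.5 121.8]
top post [ 545.1 -146.9   82. ] jig [-105.5    2.8]
top ptr [ 627.8 -213.6   26. ] jig [-41.  -81.7]
top mark [ 583.4 -232.6   23. ] jig [-88.7 -89.7]
top blue [ 704.  -270.6   46. ] jig [  19.5 -155.2]
top grey [ 610.1 -292.2   48. ] jig [ -76.9 -153.9]
top drop [678.9  31.3  82. ] jig [ 66.8 144. ]
top tape [468.5  -3.1  12. ] jig [-145.7  160.6]
org [ 651.7 -128.7] yaw 14.12 res [[-0.9, 2.4], [-1.9, -3.6], [4.2, -1.7], [-1.4, 3.0]]
scene ball [590.7 -27.7 131. ] jig [-34.5 112.8]
scene post [ 548.8 -150.7   82. ] jig [-105.1    3.8]
scene ptr [ 630.1 -215.6   26. ] jig [-42.2 -79.1]
scene mark [ 586.8 -237.1   23. ] jig [-89.4 -89.4]
scene blue [ 708.3 -275.1   46. ] jig [  19.2 -155.8]
scene grey [ 616.  -297.6   48. ] jig [ -75.8 -155.1]
```

```bash
python3 -m pendant '[[20,25,0,-2,0],[23,29,0,-2,0],[23,29,0,-2,0],[23,29,0,-2,0],[23,29,0,-2,0]]'; python3 -m pendant '[[23,29,0,0,0],[23,29,0,0,0],[23,29,0,0,0],[23,29,0,0,0],[23,29,0,0,0]]';python3 -m pendant '[[23,29,0,0,0],[23,29,0,0,0],[23,29,0,0,0],[23,29,0,0,0],[23,29,0,0,0]]'; python3 -m pendant '[[19,27,0,0,0],[0,0,0,0,0],[0,0,0,0,0]]'
python3 - <<'E'
from plant import *
import cv2,numpy as np
s=state();f=grab_frame("wrist");cv2.imwrite("pics/w1.png",f["img"][:,:,::-1]);print(s["position"],s["ee_rot"],s["contact_force"],f["K"].round(1).tolist(),f["hand_eye"].round(3).tolist())
E
```

```text
time: 0.52
position: [324.0, -338.0, 231.0]
ee_rot: [-0.0, 0.993, 0.119, -0.0]
contact_force: [0.1, -0.3, 0.4]
gripper_width: 25.4
gripper_force: 0.0
time: 0.93
position: [439.2, -192.7, 231.2]
ee_rot: [-0.0, 0.993, 0.12, -0.0]
contact_force: [0.3, -0.1, 0.4]
gripper_width: -0.3
gripper_force: 0.0
time: 1.35
position: [554.2, -47.7, 231.0]
ee_rot: [-0.0, 0.993, 0.12, -0.0]
contact_force: [1.2, 0.3, 1.3]
gripper_width: -0.2
gripper_force: 0.0
time: 1.6
position: [573.0, -20.9, 230.3]
ee_rot: [-0.0, 0.993, 0.121, -0.001]
contact_force: [-0.3, -0.2, -0.1]
gripper_width: 0.2
gripper_force: 0.0
[572.96336192 -20.89427173 230.26122588] [-1.59371759e-04  9.92619845e-01  1.21264812e-01 -8.14114101e-04] [-0.30755448 -0.2220861  -0.08610919] [[309.7, 0.0, 317.8], [0.0, 309.7, 203.1], [0.0, 0.0, 1.0]] [[-0.001, 0.965, 0.261, 66.822], [1.0, 0.001, 0.0, 1.192], [0.0, 0.261, -0.965, -141.712], [0.0, 0.0, 0.0, 1.0]]
```

View pics/w1.png

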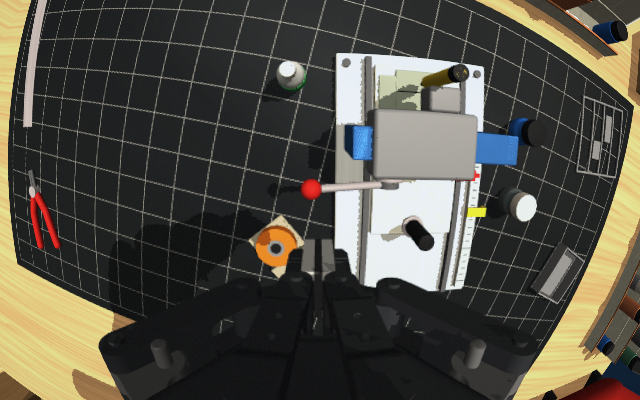

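The wrist picture shows the ball at (311,189), the post top at about (425,240), the mark at (477,212) and the pointer tip at about (476,175).

```bash
cat >>h.py <<'E'
from scipy.spatial.transform import Rotation as Ro
K=np.array([[309.7,0,317.8],[0,309.7,203.1],[0,0,1]])
def wr(s,f,u,v,z):
    K=f["K"];H=f["hand_eye"];a=np.array([u-K[0,2],v-K[1,2]]);r=np.hypot(*a);th=r/K[0,0];a=a/r
    d=np.array([a[0]*np.sin(th),-a[1]*np.sin(th),-np.cos(th)])
    q=s["ee_rot"];R=Ro.from_quat([q[1],q[2],q[3],q[0]]).as_matrix()
    d=R@H[:3,:3]@d;o=np.array(s["position"])+R@H[:3,3];return o+d*(z-o[2])/d[2]
th=np.radians(13.8);RJ=np.array([[np.cos(th),-np.sin(th)],[np.sin(th),np.cos(th)]])
def jig(w,o=(648.5,-125)):return RJ.T@(w[:2]-np.array(o))
E
python3 - <<'E'
from h import *
from plant import *
s=state();f=grab_frame("wrist")
for n,p in dict(ball=(311,189,131),post=(425,240,82),mark=(477,212,23),ptr=(476,175,26),c1=(336,54,12),c2=(485,68,12)).items():
    w=wr(s,f,*p);print(n,w.round(1),jig(w).round(1))
E
```

```text
ball [583.9 -14.6 131. ] [-36.4 122.6]
post [ 548.8 -145.    82. ] [-101.6    4.4]
mark [ 582.9 -232.6   23. ] [-89.4 -88.9]
ptr [ 628.1 -211.4   26. ] [-40.5 -79.1]
c1 [719.4  -8.3  12. ] [96.7 96.4]
c2 [ 764.8 -193.4   12. ] [ 96.7 -94.2]
```

```bash
python3 -m pendant '[[9,4,-30,0,0],[0,0,-30,0,0],[0,0,-20,0,0],[0,0,-12,0,0],[0,0,-12,0,0]]';python3 -m pendant '[[0,0,-12,0,0],[0,0,-12,0,0],[0,0,-12,0,0],[0,0,-10,0,0],[0,0,-8,0,0]]'; python3 -m pendant '[[0,0,-4,0,0],[0,0,-2,0,0],[0,0,0,0,0]]'
```

```text
time: 2.12
position: [580.2, -19.8, 126.2]
ee_rot: [-0.0, 0.993, 0.119, -0.001]
contact_force: [0.0, 1.1, 3.4]
gripper_width: -0.1
gripper_force: 1.5
time: 2.53
position: [581.2, -19.9, 73.0]
ee_rot: [0.0, 0.993, 0.119, 0.0]
contact_force: [0.1, -2.8, 2.0]
gripper_width: 0.3
gripper_force: 1.4
time: 2.78
position: [581.3, -19.1, 67.7]
ee_rot: [0.0, 0.993, 0.12, -0.0]
contact_force: [-0.9, -2.8, 3.9]
gripper_width: 0.2
gripper_force: 2.1
```

```bash
python3 -m pendant '[[0,0,-1.5,0,0],[0,0,-1.5,0,0],[0,0,0,0,0]]';  python3 - <<'E'
from plant import *
import cv2
f=grab_frame("scene");cv2.imwrite("pics/s2.png",cv2.resize(f["img"][150:330,190:400,::-1],None,fx=3.3,fy=3.3,interpolation=2))
E
```

```text
time: 3.03
position: [581.7, -19.2, 66.7]
ee_rot: [0.001, 0.993, 0.12, 0.001]
contact_force: [-7.3, -3.2, 22.0]
gripper_width: 0.0
gripper_force: 10.9
```

View pics/s2.png

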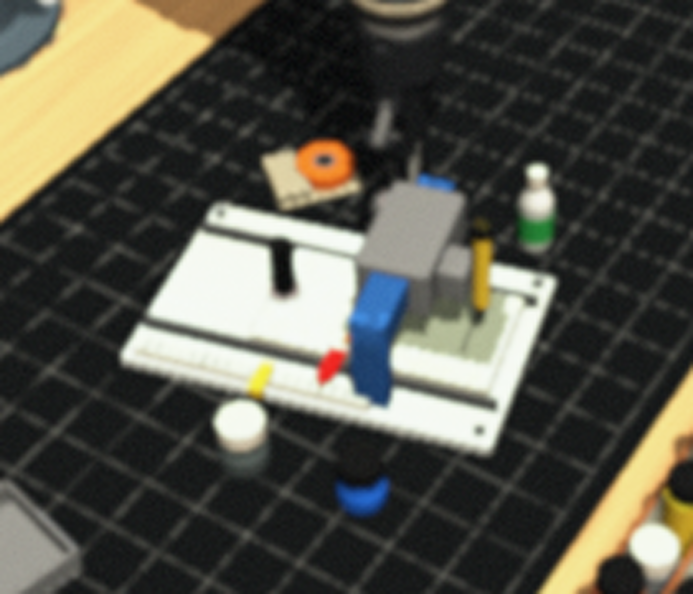

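The contact force of 22 N shows the lever at its stop, and the tray is still home. Next I lift clear, open the gripper and go above the post.

```bash
python3 -m pendant '[[0,0,15,0,0],[0,0,35,0,0],[0,0,40,0,0],[-7,-25,10,0,1],[-9,-34,0,0,1]]';python3 -m pendant '[[-10,-36,0,0,1],[-9,-32,0,0,1],[0,0,0,0,1],[0,0,0,0,1],[0,0,0,0,1]]'
python3 - <<'E'
from plant import *
import cv2
f=grab_frame("wrist");cv2.imwrite("pics/w3.png",f["img"][:,:,::-1])
E
```

```text
time: 3.5
position: [567.9, -76.3, 168.4]
ee_rot: [0.0, 0.993, 0.122, 0.003]
contact_force: [0.5, -0.7, 0.3]
gripper_width: 23.3
gripper_force: 0.0
time: 3.92
position: [546.5, -145.3, 164.4]
ee_rot: [-0.0, 0.993, 0.119, 0.0]
contact_force: [-1.1, -0.3, 0.2]
gripper_width: 83.5
gripper_force: 0.0
```

View pics/w3.png

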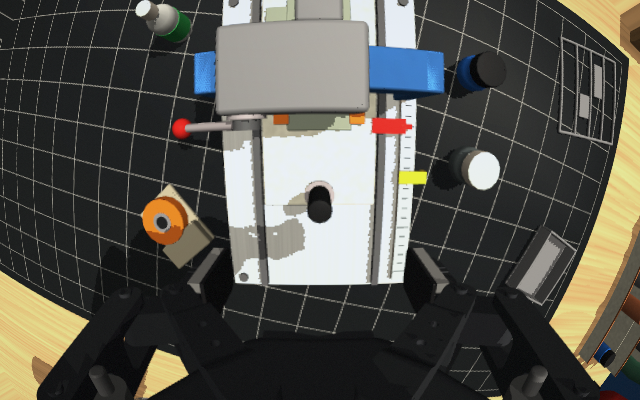

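The lever is down with the ball at (181,128). The post top is at (320,208), the mark at (413,178) and the pointer tip at (410,127).

```bash
python3 - <<'E'
from h import *
from plant import *
s=state();f=grab_frame("wrist")
for n,p in dict(ball=(181,128,59),post=(320,208,82),mark=(413,178,23),ptr=(410,127,26)).items():
    w=wr(s,f,*p);print(n,w.round(1),jig(w).round(1))
print(jig(np.array(s["position"])),s["position"])
E
```

```text
ball [583.2 -18.   59. ] [-37.9 119.4]
post [ 549.6 -146.9   82. ] [-101.2    2.4]
mark [ 583.3 -230.8   23. ] [-88.5 -87.2]
ptr [ 629.  -213.2   26. ] [-40. -81.]
[-103.58477498    5.07432568] [ 546.69487769 -144.78058291  164.35973729]
```

```bash
python3 -m pendant '[[2,-2,-35,0,1],[0,0,-35,0,1],[0,0,-30,0,1],[0,0,-15,0,1],[0,0,-5,0,1]]';python3 -m pendant '[[0,0,0,0,0.5],[0,0,0,0,0],[0,0,0,0,0],[0,0,0,0,0],[0,0,0,0,0]]' 60;python3 -m pendant '[[0,0,0,0,0],[0,0,0,0,0]]'
```

```text
time: 4.43
position: [547.0, -145.7, 41.3]
ee_rot: [-0.001, 0.993, 0.121, -0.002]
contact_force: [-1.2, -0.5, 0.2]
gripper_width: 85.1
gripper_force: 0.0
time: 4.85
position: [549.3, -147.6, 45.4]
ee_rot: [0.0, 0.993, 0.12, 0.001]
contact_force: [0.1, 0.5, 0.0]
gripper_width: 25.1
gripper_force: 0.0
time: 5.02
position: [548.8, -145.9, 45.6]
ee_rot: [-0.001, 0.993, 0.12, 0.001]
contact_force: [-2.1, 9.3, 9.2]
gripper_width: 18.8
gripper_force: 58.3
```

```bash
python3 -m pendant '[[-4,-1,0,0,0],[-8,-2,0,0,0],[-9,-2,0,0,0],[-9,-2,0,0,0],[-8,-2,0,0,0]]';python3 -m pendant '[[-4,-1,0,0,0],[-3,-1,0,0,0],[0,0,0,0,0],[0,0,0,0,0],[0,0,0,0,0]]'
python3 - <<'E'
from plant import *
import cv2,numpy as np,pickle
s=state();f=grab_frame("wrist");g=grab_frame("top");pickle.dump((s,f,g),open("p4.pkl","wb"))
a=cv2.resize(f["img"][60:220,300:500,::-1],(600,480),interpolation=2);cv2.imwrite("pics/w4.png",a)
E
```

```text
time: 5.43
position: [511.8, -155.1, 45.6]
ee_rot: [-0.001, 0.993, 0.12, 0.002]
contact_force: [4.6, 8.8, 5.2]
gripper_width: 18.7
gripper_force: 58.4
time: 5.85
position: [504.9, -156.9, 45.6]
ee_rot: [-0.001, 0.993, 0.12, 0.002]
contact_force: [1.8, 10.9, 6.4]
gripper_width: 18.5
gripper_force: 58.7
```

View pics/w4.png

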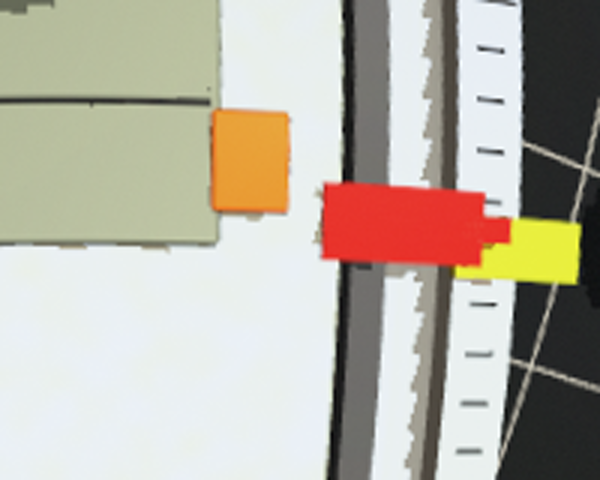

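The pointer tip is at crop (510,231) and the middle of the mark at about (515,250), so it is a few mm short.

```bash
python3 - <<'E'
from h import *
import pickle
s,f,g=pickle.load(open("p4.pkl","rb"))
for n,u,v,z in(("tip",510,231,26),("tip24",510,231,24),("mark",515,250.5,23),("mtop",515,220,23),("mbot",515,281,23),("mrt",580,225,23),("mrb",580,285,23)):
    w=wr(s,f,300+(u+.5)/3-.5,60+(v+.5)/3-.5,z);print(n,w.round(1),jig(w).round(1))
E
```

```text
tip [ 585.6 -226.    26. ] [-85.2 -83.1]
tip24 [ 585.8 -227.1   24. ] [-85.3 -84.2]
mark [ 582.6 -229.8   23. ] [-89. -86.]
mtop [ 588.2 -228.    23. ] [-83.1 -85.7]
mbot [ 577.  -231.6   23. ] [-94.9 -86.5]
mrt [ 592.  -242.8   23. ] [ -82.9 -100.9]
mrb [ 580.7 -246.6   23. ] [ -94.8 -101.9]
```

```bash
python3 -m pendant '[[-2,-0.5,0,0,0],[-1.7,-0.4,0,0,0],[0,0,0,0,0],[0,0,0,0,0],[0,0,0,0,0]]'
python3 - <<'E'
from plant import *
import cv2,numpy as np,pickle
s=state();f=grab_frame("wrist");pickle.dump((s,f),open("p5.pkl","wb"))
cv2.imwrite("pics/w5.png",np.hstack([cv2.resize(f["img"][100:180,400:500,::-1],(500,400),interpolation=2),cv2.resize(f["img"][0:160,100:220,::-1],(300,400),interpolation=2)]))
E
```

```text
time: 6.37
position: [501.3, -157.7, 45.6]
ee_rot: [-0.001, 0.993, 0.12, 0.002]
contact_force: [3.5, 11.4, 5.3]
gripper_width: 18.3
gripper_force: 58.6
```

View pics/w5.png

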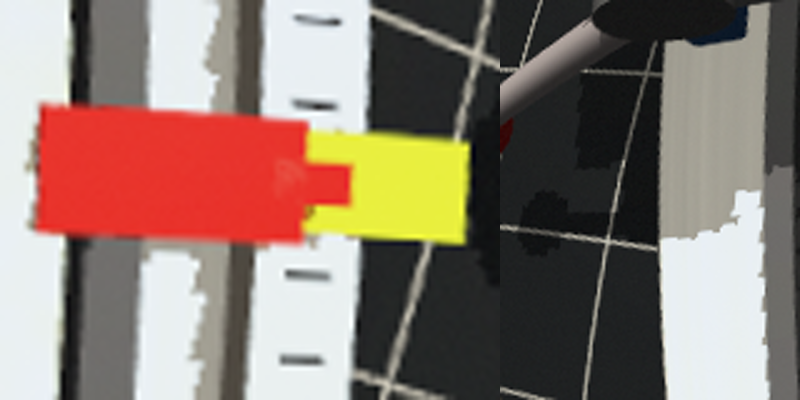

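The pointer tip (350,185) sits mid-mark (edges at 134 and 236), the lever is still down, and the grip is firm. Handing in.

```bash
python3 -m pendant '[[0,0,0,0,0],[0,0,0,0,0],[0,0,0,0,0]]' | tail -2; python3 -c "
from plant import *
print(hand_in())"
```

```text
gripper_width: 18.7
gripper_force: 58.6
the job is handed in; nothing more can be done
None
```

The pen is lifted with the lever at its stop, and the gripper is holding the tray with the pointer over the middle of the yellow mark; the job is handed in, but no verdict came back.

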